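Pack the turned stone cups from the lathe catch tray into the tote, mouth down

ROBOT

A 6-joint arm with a two-finger parallel gripper is mounted at the origin on the work surface. World frame = base frame: x ahead of the robot, y to its left, z up, the work surface at z = 0. Lengths are in mm, angles in degrees, forces in N, time in s.
With the tool pointing down it reaches from about 300 to 850 mm from the base axis. Payload 4.2 kg.
Tool frame: the origin (TCP) lies midway between the tips of the shut fingers; the grasp point (between the pads) lies 19 mm behind it; z points along the fingers, y is the line along which they close (so a half turn about z gives the same grasp; the last joint's range is limited). The gripper opens to 91 mm and grips with 3 to 60 N. Pads are 32 mm wide; open, the fingers measure 118 mm over their backs; the gripper's body (76 mm by 178 mm) begins 60 mm behind the grasp point.
Start: joints at [67.151, 18.312, 89.639, -0, 72.044, -1.146], TCP at [212.642, 534.253, 213.976] pointing down, gripper open.
Joint ranges: [-177.97, 177.97], [-48.28, 115.42], [12.27, 149.76], [-77.06, 257.06], [2.81, 150.46], [-146.56, 146.56]. Speed limits (degrees/s): [147.25, 147.25, 180, 180, 180, 180].

INTERFACE

Orientations are given as [roll, pitch, yaw] about the fixed x, y, z axes, in that order (R = Rz(yaw) Ry(pitch) Rx(roll)).
In Python, from workcell import state, grab_frame, camera_model, workorder gives the robot as it stands.
- The arm moves only by the tool carry_out, never from a script. Its argument "commands" is a list of rows, each a list of 7 numbers: the turn, a rotation vector about the tool's x, y, z in degrees, then the shift along the tool's x, y, z in mm, then the opening, from -1 (shut) to 1 (fully open). In form: [[ax, ay, az, dx, dy, dz, hand], ...]. A call has 1 to 20 rows; each row is the pose to reach, as a shift and turn from the pose commanded when the call began, along the tool's axes at that moment; what a row does not reach only later rows make up. A row lasts 1/10 s, in which the tool goes at most 50 mm and 8.59 degrees, less where a joint would pass 70% of its speed; a pose out of reach is approached as far as the arm can. A call with a gripper value outside its range is refused whole. The fingers move at their own pace and stop on an object; "force" is the grip in N (left out, the last holds). Time passes only in rows, so rows that repeat a pose let the fingers close. It gives the time, the measured TCP pose, the force, the opening and the grip force at its end, in the units of the state.
- state(): the state, without advancing time (a new reading comes with each control period).
- grab_frame(name): name is "side" or "top"; returns the picture (384x512x3 uint8, red, green, blue); there is no depth.
- camera_model(name): a dict with "fx", "fy", "cx", "cy" (pixels), "origin" and "rotation" of the camera in the world. Camera axes: x right, y up, looking along -z (the intrinsics and any distortion apply to the point x, -y, -z); pixel columns grow to the right and rows downward; lengths in mm; the calibration is good to about 2 mm. A picture is of the moment at which its call begins. camera_model takes no time and is no camera call.
- workorder.job_done(): hands the job in; it is judged then, once.
The state is a dict: "time_s": time; "qpos": joint angles; "qvel": joint speeds; "effort": joint torques, N m; "ee_pos": TCP position; "ee_rot": TCP orientation; "force": force on the tool from outside, world axes, zero at the start; "torque": the same for the moment, N m; "gripper_width": finger opening in mm; "gripper_force": force on a finger pad.
Only numpy, scipy, OpenCV 4.12 (cv2) and the standard library are available. Lean on these libraries where they do the work, as an engineer would, in place of code of your own. Each camera call takes 0.05 s, during which the arm holds its last target. There are 200 camera calls.

TASK

Collect the two finished stone cups from the lathe's catch tray and stand each one mouth down in an empty pocket of the blue tote, one cup to a pocket, like the cup already packed there. Set them down gently: the padded pocket floors stand at heights that are not known beforehand, so feel for the floor and neither drop a cup nor press it down hard. Leave the rough uncut blank in the tray and the packed cup where they are.

Things in the scene. Friction and masses are not known exactly. Their poses are not given: they have to be found in the camera images.
- tray: Dark steel catch tray, fixed, 310 x 190 mm, origin under its centre on the bench. Its floor is 20 mm above the bench, its rim 34 mm. Three lanes run along its own y axis, at own x = -90, 0 and +90 mm; in each a part lies on the floor between two yellow ridges (6 mm high and wide, 41 mm apart centre to centre) that keep it from rolling. Which part lies in which lane varies.
- cup_a: Finished pale stone cup: a smooth straight cylinder, outside diameter 54 mm, length 100 mm, one end closed (15 mm thick), the other open (bore about 38 mm), about 0.32 kg, with a 9 mm green band round the outside, 8 mm from the mouth. Origin on the axis at mid length; +z points along the axis out of the open mouth. At the start it lies in a tray lane.
- cup_b: Second finished cup, identical to cup_a. At the start it lies in another lane, its mouth pointing towards the other end of the tray than cup_a's does.
- blank: Rough uncut blank, to be left alone: a darker grey-brown solid cylinder, diameter 54 mm, length 100 mm, no bore. Origin at its centre, z along its axis.
- packed_cup: A cup like cup_a, already standing mouth down in the tote's third pocket, at the tote's own -y end; to be left alone. Origin at mid length, +z out of the mouth (points down).
- tote: Blue tote, fixed, 100 mm (own x) by 286 mm (own y), rim 60 mm above the bench, origin under its centre on the bench. Three pockets, each 70 x 70 mm, in a row along its own y axis, 100 mm apart centre to centre. The black floors of the two empty pockets are stiff lifting pads, each left anywhere from 20 to 40 mm above the bench (20 to 40 mm below the rim); they do not give way under a cup.
- pocket0 (a point): Centre of the empty pocket at the tote's own +y end, at rim height; axes as the tote's.
- pocket1 (a point): Centre of the empty middle pocket, at rim height; axes as the tote's.
Not all that is in view belongs to the job. What is shaped like the cup_a but orange or yellow is not meant.

How it is judged:
By the outcome, as a careful person would: the job done as asked, in the order asked, and still so for the second after the job is handed in, with the robot touching nothing.
It also fails if it takes over 67 s, if anything falls off the work surface, if the arm or the gripper's body presses on something with over 40 N, if the wrist force passes 120 N, or if a joint passes its speed limit or range.

## Working session

There is one attempt and no reset: what is moved stays moved. The work goes in short steps, Python scripts to look and compute and a tool call to move; the robot and the scene stay as the last step left them, time stands still between calls to the robot, and variables do not carry over. Pictures are saved under pics/ and viewed, at most 10 in all, crops included, and the job is handed in when it is done.

Besides the shell and the picture viewer there is one more tool, called after "Request:" as name(argument=value, ...) on one line, values as JSON. carry_out: Moves the arm, as the interface text tells. Its arguments: {"type":"object","properties":{"commands":{"type":"array"},"force":{"type":"number"}},"required":["commands"]}

```bash
mkdir -p pics; ls
python3 - <<'E'
from workcell import *
import cv2,numpy as np
for n in("top","side"):
    cv2.imwrite(f"pics/{n}0.png",cv2.resize(grab_frame(n)[:,:,::-1],(800,600),interpolation=cv2.INTER_CUBIC)); print(camera_model(n))
    np.save(n+"0.npy",grab_frame(n))
print(state())
E
```

```text
pics
{'fx': 361.15727197851936, 'fy': 361.15727197851936, 'cx': 254.60667516436848, 'cy': 188.8308423890086, 'origin': array([370.57228741, -11.17518634, 937.57116404]), 'rotation': array([  9.67676616,   0.36222448, -91.23918183])}
{'fx': 379.5023159898723, 'fy': 379.5023159898723, 'cx': 252.43096732105374, 'cy': 189.1276050618177, 'origin': array([ 256.11885147, -927.84095868,  643.40085002]), 'rotation': array([ 59.46132121,   1.13398562, -15.95045801])}
{'time_s': 0.2, 'qpos': array([ 6.71474923e+01,  1.83370548e+01,  8.96768598e+01, -5.82910940e-04,
        7.20442935e+01, -1.14638453e+00]), 'qvel': array([ 0.04053994, -0.15012369, -0.27241582, -0.0386954 ,  0.04626783,
       -0.08487072]), 'effort': array([-1.44596847e-04, -4.12355912e+01, -2.31932348e+01,  7.27362419e-02,
        4.33907798e-02, -7.62313562e-05]), 'ee_pos': array([212.5610585 , 533.97171849, 213.46674854]), 'ee_rot': array([-1.79941792e+02, -6.10333384e-04,  1.58294057e+02]), 'force': array([-0.1055071 ,  0.4673353 ,  0.98380308]), 'torque': array([-0.02092504,  0.02439861, -0.0072272 ]), 'gripper_force': 0.0, 'gripper_width': 91.1252674072859}
```

View pics/top0.png

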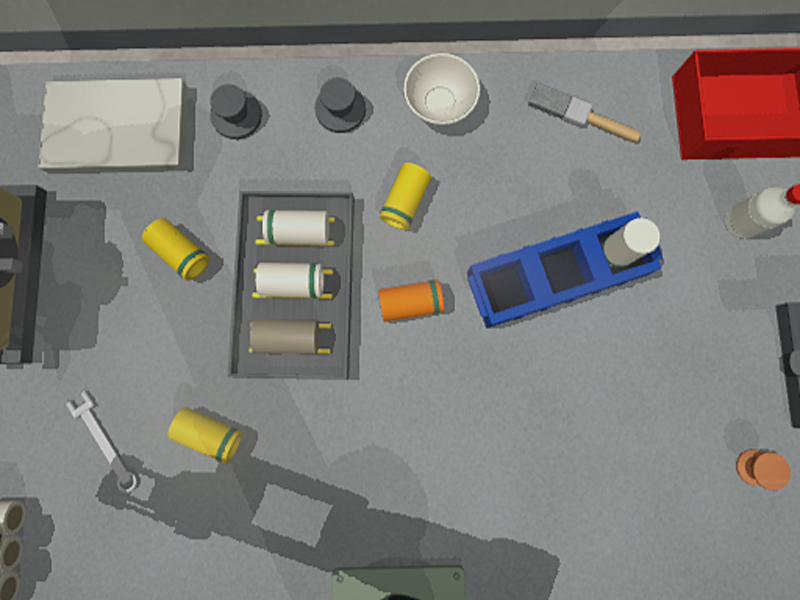

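View pics/side0.png

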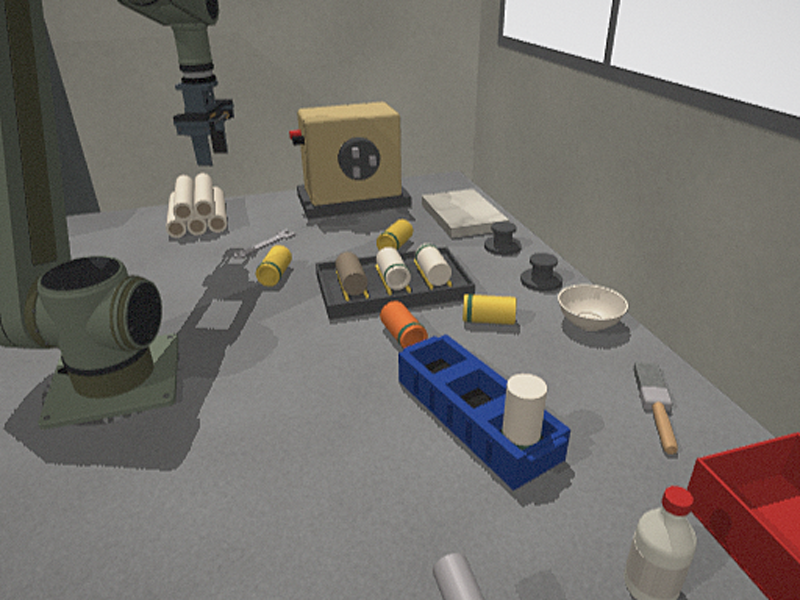

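The parts in the top view (800x600 scale) are:
- **Far lane (297,228):** pale, with a green band at its left end.
- **Middle lane (288,280):** pale, with a green band at its right end.
- **Near lane (285,337):** the grey-brown blank, to be left alone.
- **Loose decoys:** yellow at (405,196), (175,249) and (205,435), and orange at (411,300).
- **Pale stock pile:** (10,550).
- **Packed cup:** (632,243), in the tote's right-hand pocket.

By the description, the two pale banded parts in the tray are the cups. I'll check this in one close crop and measure at the same time.

```bash
cat > h.py <<'E'
import numpy as np,cv2
from workcell import *
from scipy.spatial.transform import Rotation as R
def ray(n,px,z):
    c=camera_model(n);px=np.atleast_2d(px).astype(float)
    d=np.c_[(px[:,0]-c['cx'])/c['fx'],-(px[:,1]-c['cy'])/c['fy'],-np.ones(len(px))]
    d=d@R.from_euler('xyz',c['rotation'],degrees=True).as_matrix().T
    o=c['origin'];return o+d*((z-o[2])/d[:,2])[:,None]
def proj(n,P):
    c=camera_model(n);q=(np.atleast_2d(P)-c['origin'])@R.from_euler('xyz',c['rotation'],degrees=True).as_matrix()
    return np.c_[c['cx']+c['fx']*q[:,0]/-q[:,2],c['cy']-c['fy']*q[:,1]/-q[:,2]]
E
python3 - <<'E'
from h import *
im=np.load("top0.npy");b=im[:,:,::-1]
a=cv2.resize(b[115:245,145:235],None,fx=4.2,fy=4.2,interpolation=cv2.INTER_CUBIC)
t=cv2.resize(b[125:215,290:430],None,fx=2.9,fy=2.9,interpolation=cv2.INTER_CUBIC)
c=np.zeros((600,800,3),np.uint8);c[:a.shape[0],:a.shape[1]]=a;c[:t.shape[0],385:385+t.shape[1]]=t
cv2.imwrite("pics/crop.png",c)
hsv=cv2.cvtColor(im,cv2.COLOR_RGB2HSV)
roi=np.zeros(im.shape[:2],np.uint8);roi[118:240,150:228]=1
pale=((hsv[...,2]>150)&(hsv[...,1]<60)).astype(np.uint8)*roi
green=((hsv[...,0]>60)&(hsv[...,0]<95)&(hsv[...,1]>90)).astype(np.uint8)*roi
m=cv2.morphologyEx(pale|green,cv2.MORPH_CLOSE,np.ones((3,3)))
for k in cv2.findContours(m,0,1)[0]:
    if cv2.contourArea(k)<200: continue
    r=cv2.minAreaRect(k);bp=cv2.boxPoints(r)
    print("cup",r,ray("top",[r[0]],47).round(1),"box",ray("top",bp,47)[:,:2].round(1).tolist())
for k in cv2.findContours(green,0,1)[0]:
    if cv2.contourArea(k)>10: print("band",cv2.minAreaRect(k)[0],ray("top",[cv2.minAreaRect(k)[0]],60).round(1))
blue=((hsv[...,0]>105)&(hsv[...,0]<125)&(hsv[...,1]>150)).astype(np.uint8)
roi[:]=0;roi[125:215,290:430]=1;blue*=roi
print("blue V pct",np.percentile(hsv[...,2][blue>0],[5,20,40,60,80,95]))
top=blue*(hsv[...,2]>110)
cs,h=cv2.findContours(top,cv2.RETR_CCOMP,cv2.CHAIN_APPROX_NONE)
for k,hh in zip(cs,h[0]):
    if cv2.contourArea(k)<80: continue
    r=cv2.minAreaRect(k);print("blue hole" if hh[3]>=0 else "blue outer",r,ray("top",cv2.boxPoints(r),60)[:,:2].round(1).tolist(),ray("top",[r[0]],60).round(1))
E
```

```text
cup ((180.0, 216.0), (10.0, 40.0), 90.0) [[458.6 177.1  47. ]] box [[472.1, 226.9], [469.9, 127.7], [445.1, 127.6], [447.3, 226.4]]
cup ((184.54705810546875, 178.71176147460938), (43.11664962768555, 20.440292358398438), 1.5074357986450195) [[552.3 166.9  47. ]] box [[528.9, 221.4], [581.4, 221.1], [576.0, 112.0], [523.6, 113.3]]
cup ((187.5, 145.0), (20.0, 39.0), 90.0) [[640.1 160.3  47. ]] box [[667.9, 210.7], [665.5, 110.4], [612.6, 110.4], [614.9, 209.7]]
band (199.5, 179.0) [[548.1 127.2  60. ]]
band (173.0, 144.5) [[638.3 194.4  60. ]]
blue V pct [ 98. 148. 160. 161. 163. 168.]
blue outer ((361.5, 171.0), (40.79338073730469, 121.74769592285156), 71.56504821777344) [[563.1, -115.9], [655.8, -411.4], [555.2, -433.7], [465.9, -143.3]] [[ 559.1 -275.    60. ]]
blue hole ((361.8500061035156, 170.55001831054688), (29.4091796875, 30.357860565185547), 71.56504821777344) [[584.7, -230.2], [607.7, -303.7], [536.1, -321.2], [513.7, -248.6]] [[ 560.3 -275.9   60. ]]
```

View pics/crop.png

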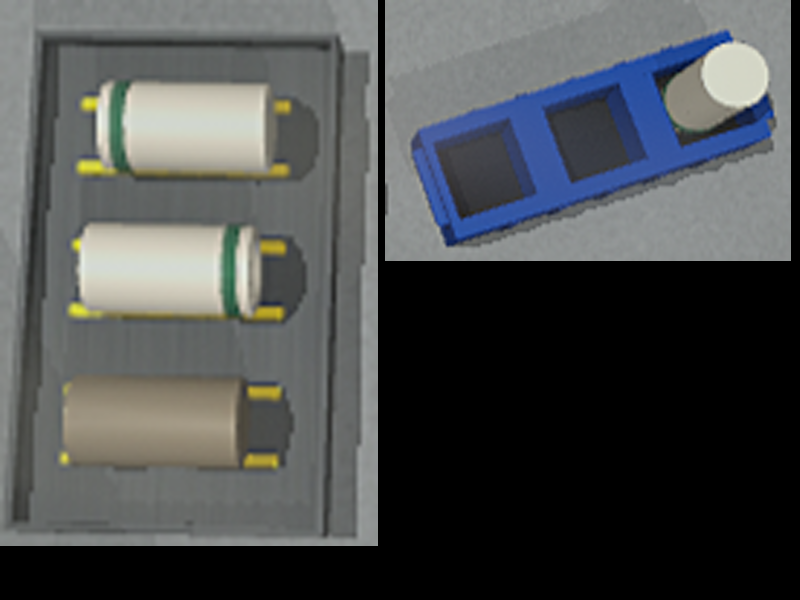

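The crop confirms the choice. The far cup's mouth and band are at its left (+y) end, the middle cup's are at its right (-y) end, and the blank is brown with no band. Next I'll refine the tray yaw and tote pose and check the wrist kinematics.

Run:
```python
from h import *
im=np.load("top0.npy");hsv=cv2.cvtColor(im,cv2.COLOR_RGB2HSV)
c=ray("top",[[155,123.5],[147.5,240],[226,124],[222.5,242]],34)[:,:2];print("tray corners",c.round(1).tolist(),c.mean(0))
print("tray yaw from long edges",[np.degrees(np.arctan2(*(c[i]-c[i+1])[::-1])).round(2) for i in(0,2)],"short",[np.degrees(np.arctan2(*(c[i]-c[i+2])[::-1])).round(2)-90 for i in(0,1)])
# ridges (yellow) direction
y=((hsv[...,0]>20)&(hsv[...,0]<32)&(hsv[...,1]>130)).astype(np.uint8);y[:, :148]=0;y[:,228:]=0;y[:120]=0;y[240:]=0
for k in cv2.findContours(y,0,1)[0]:
    p=ray("top",[cv2.minAreaRect(k)[0]],26)[0];print("ridge",p[:2].round(1),cv2.contourArea(k),end=';')
print()
dark=((hsv[...,2]<=135)).astype(np.uint8);dark[:128]=0;dark[215:]=0;dark[:,:300]=0;dark[:,430:]=0
n,l,s,cc=cv2.connectedComponentsWithStats(dark)
for i in range(1,n):
    if s[i,4]>60:
        k=cv2.findContours((l==i).astype(np.uint8),0,1)[0][0];r=cv2.minAreaRect(k);print("dark",s[i].tolist(),r,ray("top",[r[0]],60)[0,:2].round(1))
# side view pockets
im=np.load("side0.npy");hsv=cv2.cvtColor(im,cv2.COLOR_RGB2HSV)
blue=((hsv[...,0]>105)&(hsv[...,0]<125)&(hsv[...,1]>150)).astype(np.uint8);blue[:200]=0;blue[:,:240]=0;blue[:,375:]=0
print("side blue hull",ray("side",cv2.approxPolyDP(cv2.convexHull(cv2.findContours(blue,0,1)[0][0]),2,True)[:,0],60)[:,:2].round(0).tolist())
# wrist kinematics
for fa in(105,115,125):
  for az,tilt,j1 in((17,25,-35),(17,15,-35),(10,25,-35),(30,25,-35)):
    z=R.from_euler('ZY',[az,90+tilt],degrees=True)
    for nm,g in(("x down",180),("x up",0)):
      T=z*R.from_euler('z',180 if nm=="x up" else 0,degrees=True)
      W=R.from_euler('ZY',[j1,fa],degrees=True).inv()*T*R.from_euler('z',-90,degrees=True)
      print(fa,az,tilt,nm,W.as_euler('ZYZ',degrees=True).round(0).tolist(),end=' | ')
  print()
print(z.as_matrix()[:,0])
```

```text
tray corners [[704.5, 248.7], [401.9, 259.9], [698.7, 62.4], [393.0, 73.6]] [549.51682959 161.14218836]
tray yaw from long edges [np.float64(-2.11), np.float64(-2.1)] short [np.float64(-1.7900000000000063), np.float64(-2.760000000000005)]
ridge [438.9 114.4] 13.5;ridge [442.8 231.8] 0.0;ridge [479.4 111.9] 13.0;ridge [526.4 136.3] 0.0;ridge [527.1 170.9] 0.0;ridge [527.4 181.1] 0.0;ridge [527.7 195.3] 0.0;ridge [528.3 109.4] 11.5;ridge [533.6 224.9] 4.0;ridge [568.9 106.8] 11.0;ridge [573. 227.] 1.0;ridge [620.4 204.5] 0.0;ridge [618.  102.8] 5.5;ridge [622.1 218.9] 10.5;ridge [658.5 100.1] 4.0;ridge [664.1 221. ] 4.0;
dark [313, 128, 88, 35, 982] ((354.86334228515625, 141.4412841796875), (19.280742645263672, 91.08682250976562), 72.07208251953125) [ 635.5 -263.8]
dark [382, 142, 20, 20, 117] ((393.24664306640625, 151.59048461914062), (12.84804916381836, 21.054656982421875), 70.34617614746094) [ 607.  -357.8]
dark [344, 154, 37, 34, 786] ((361.95001220703125, 170.35000610351562), (27.828041076660156, 28.776721954345703), 71.56504821777344) [ 560.8 -276.2]
dark [387, 157, 37, 19, 238] 
[... 801 characters left out ...]
1.0, 176.0] | 105 30 25 x up [69.0, 61.0, -4.0] | 
115 17 25 x down [78.0, 47.0, 168.0] | 115 17 25 x up [78.0, 47.0, -12.0] | 115 17 15 x down [91.0, 50.0, 160.0] | 115 17 15 x up [91.0, 50.0, -20.0] | 115 10 25 x down [80.0, 41.0, 170.0] | 115 10 25 x up [80.0, 41.0, -10.0] | 115 30 25 x down [75.0, 58.0, 165.0] | 115 30 25 x up [75.0, 58.0, -15.0] | 
125 17 25 x down [88.0, 46.0, 155.0] | 125 17 25 x up [88.0, 46.0, -25.0] | 125 17 15 x down [100.0, 51.0, 147.0] | 125 17 15 x up [100.0, 51.0, -33.0] | 125 10 25 x down [92.0, 40.0, 155.0] | 125 10 25 x up [92.0, 40.0, -25.0] | 125 30 25 x down [81.0, 56.0, 153.0] | 125 30 25 x up [81.0, 56.0, -27.0] | 
[-0.36599815 -0.21130913 -0.90630779]
```

Tote: pocket1 is at (560.8,-276.2), pocket0 at (532.1,-180.1), and the yaw is 16.6°. Tray yaw is -2.1°. The middle cup's centre is about (552,164) and the far cup's about (640,155). Next I'll write a move-row helper and scan which wrist orientations can be reached when placing.

```bash
cat >> h.py <<'E'
def tool(az,tilt,xdown=False):
    "tool z at azimuth az, tilt below horizontal; closing axis horizontal; tool x up-ish or down-ish"
    return R.from_euler('ZYZ',[az,90+tilt,0 if xdown else 180],degrees=True)
def row(p,T,p0=None,T0=None):
    s=state()
    if p0 is None:p0=s['ee_pos']
    if T0 is None:T0=R.from_euler('xyz',s['ee_rot'],degrees=True)
    d=T0.inv()
    return np.r_[np.degrees((d*T).as_rotvec()),d.apply(np.array(p)-p0)].round(1).tolist()
def q(s=None):
    s=s or state();print(round(s['time_s'],2),'q',s['qpos'].round(1).tolist(),'p',s['ee_pos'].round(1).tolist(),'r',s['ee_rot'].round(1).tolist(),'F',s['force'].round(1).tolist(),'M',s['torque'].round(2).tolist(),'w',round(s['gripper_width'],1),'gf',round(s['gripper_force'],1))
E
python3 - <<'E'
from h import *
T=tool(-92.1,65,False)   # cup B grasp: z tilted 25 to -y
print(T.as_matrix().round(2).tolist())
g=np.array([553,186,50]);z=T.as_matrix()[:,2];tcp=g+19*z
T0=R.from_euler('xyz',[180,0,158.294],degrees=True)
for b,up in((110,0),(0,0)): print(row(tcp-b*z+[0,0,up],T,np.array([212.642,534.253,213.976]),T0), (tcp-b*z).round(1))
for s4 in(1,-1):
  for fa in(110,120):
    for tilt in(25,35,45):
      o=[]
      for az in range(-180,181,10):
        W=(R.from_euler('ZY',[0,fa],degrees=True).inv()*tool(az,tilt,True)*R.from_euler('z',-90,degrees=True)).as_euler('ZYZ',degrees=True)
        j4=s4*W[0]
        for a in(j4,j4+360):
          if -74<a<254 and 8<W[1]<146 and abs(W[2])<142:o.append((az,int(a),int(W[1]),int(W[2])))
      print(s4,fa,tilt,o)
E
```

```text
[[-0.03, -1.0, -0.02], [-0.91, 0.04, -0.42], [0.42, 0.0, -0.91]]
[23.9, 16.8, -107.6, -432.1, -161.5, 81.5] [554.4 224.4 132.5]
[23.9, 16.8, -107.6, -447.7, -205.2, 181.2] [552.7 178.   32.8]
1 110 25 [(-180, 0, 135, 90), (-170, -12, 133, 76), (-160, -24, 130, 64), (-150, -34, 126, 54), (-140, -42, 120, 45), (-130, -49, 113, 38), (-120, -54, 106, 32), (-110, -59, 98, 26), (-100, -63, 90, 22), (-90, -66, 81, 18), (-80, -68, 72, 14), (-70, -71, 64, 11), (-60, -72, 55, 7), (-20, -71, 19, -11), (-10, -59, 10, -26), (130, 49, 113, 141), (140, 42, 120, 134), (150, 34, 126, 125), (160, 24, 130, 115), (170, 12, 133, 103), (180, 0, 135, 90)]
1 110 35 [(-180, 0, 125, 90), (-170, -9, 124, 78), (-160, -19, 121, 67), (-150, -27, 118, 57), (-140, -34, 113, 48), (-130, -41, 107, 41), (-120, -46, 100, 34), (-110, -50, 93, 27), (-100, -53, 86, 21), (-90, -56, 78, 16), (-80, -58, 70, 11), (-70, -60, 62, 6), (-60, -60, 54, 0), (-50, -60, 46, -5), (-40, -58, 38, -12), (-30, -54, 30, -21), (-20, -45, 23, -35), (-10, -28, 17, -56), (0, 0, 15, -90), (10, 28, 17, -123), (130, 41, 107, 138), (140, 34, 113, 1
[... 4610 characters left out ...]
), (120, -45, 93, 138), (130, -39, 99, 132), (140, -33, 104, 125), (150, -25, 109, 117), (160, -17, 112, 108), (170, -8, 114, 99), (180, 0, 115, 90)]
-1 120 45 [(-180, 0, 105, 90), (-170, 7, 104, 81), (-160, 14, 102, 72), (-150, 21, 100, 63), (-140, 27, 96, 55), (-130, 32, 92, 48), (-120, 37, 87, 41), (-110, 42, 81, 34), (-100, 45, 75, 28), (-90, 49, 69, 22), (-80, 51, 62, 16), (-70, 53, 55, 10), (-60, 54, 48, 3), (-50, 54, 41, -3), (-40, 53, 34, -11), (-30, 49, 27, -22), (-20, 40, 21, -36), (-10, 24, 16, -58), (0, 0, 15, -90), (10, -24, 16, -121), (120, -37, 87, 138), (130, -32, 92, 131), (140, -27, 96, 124), (150, -21, 100, 116), (160, -14, 102, 107), (170, -7, 104, 98), (180, 0, 105, 90)]
```

Run:
```python
from h import *
T=tool(-92.1,65,True)
g=np.array([553,186,50]);z=T.as_matrix()[:,2];tcp=g+19*z
T0=R.from_euler('xyz',[180,0,158.294],degrees=True)
for b in(110,0): print(row(tcp-b*z,T,np.array([212.642,534.253,213.976]),T0), (tcp-b*z).round(1))
```

```text
[15.3, -21.8, 69.2, -432.1, -161.5, 81.5] [554.4 224.4 132.5]
[15.3, -21.8, 69.2, -447.7, -205.2, 181.2] [552.7 178.   32.8]
```

Request:
carry_out(commands=[[15.3,-21.8,69.2,-432,-161.5,60,0.54],[15.3,-21.8,69.2,-432,-161.5,60,0.54],[15.3,-21.8,69.2,-432,-161.5,60,0.54],[15.3,-21.8,69.2,-432,-161.5,60,0.54],[15.3,-21.8,69.2,-432,-161.5,60,0.54],[15.3,-21.8,69.2,-432,-161.5,60,0.54],[15.3,-21.8,69.2,-432,-161.5,60,0.54],[15.3,-21.8,69.2,-432,-161.5,60,0.54],[15.3,-21.8,69.2,-432,-161.5,60,0.54],[15.3,-21.8,69.2,-432,-161.5,60,0.54],[15.3,-21.8,69.2,-432,-161.5,81.5,0.54],[15.3,-21.8,69.2,-432,-161.5,81.5,0.54],[15.3,-21.8,69.2,-432,-161.5,81.5,0.54]], force=40)

```text
time_s: 1.5
ee_pos: [553.7, 224.7, 132.5]
ee_rot: [-180.0, 25.0, 88.0]
force: [-0.6, 0.2, -0.7]
gripper_width: 70.4
gripper_force: 0.0
```

Run:
```python
from h import *
q()
T=tool(-92.1,65,True);z=T.as_matrix()[:,2]
print(row(np.array([553,186,50])+19*z,T))
cv2.imwrite("pics/pre.png",np.vstack([grab_frame(n)[60:260,100:356,::-1] for n in("top","side")]))
```

```text
1.5 q [32.3, 31.2, 85.4, -20.9, 78.8, 41.2] p [553.7, 224.7, 132.5] r [-180.0, 25.0, 88.0] F [-0.6, 0.2, -0.7] M [0.19, 0.06, 0.04] w 70.4 gf 0.0
[0.0, 0.0, 0.1, -0.2, 0.7, 110.1]
```

View pics/pre.png

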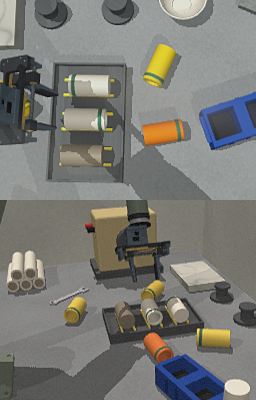

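The picture shows the hand at the tray's left end. The fingers (top crop, rows 95 and 128) straddle the middle cup at (88,118). Joint 4 turned as modelled, so I'll descend and grip.

Request:
carry_out(commands=[[0,0,0,0,0.7,45,0.54],[0,0,0,0,0.7,80,0.54],[0,0,0,0,0.7,100,0.54],[0,0,0,0,0.7,110,0.54],[0,0,0,0,0.7,110,0.54],[0,0,0,0,0.7,110,0.54],[0,0,0,0,0.7,110,-0.2],[0,0,0,0,0.7,110,-0.2],[0,0,0,0,0.7,110,-0.2],[0,0,0,0,0.7,110,-0.2],[0,0,0,0,0.7,110,-0.2],[0,0,0,0,0.7,110,-0.2]], force=40)

```text
time_s: 2.8
ee_pos: [552.6, 178.7, 33.6]
ee_rot: [180.0, 25.0, 87.9]
force: [-4.4, 3.5, 5.2]
gripper_width: 52.9
gripper_force: 40.0
```

Run:
```python
from h import *
q()
```

```text
2.8 q [28.8, 35.0, 94.9, -23.4, 65.4, 43.7] p [552.6, 178.7, 33.6] r [180.0, 25.0, 87.9] F [-4.4, 3.5, 5.2] M [0.24, 0.83, -0.4] w 52.9 gf 40.0
```

Request:
carry_out(commands=[[0,0,0,-15,0,-32,-0.2],[0,0,0,-35,0,-75,-0.2],[0,0,0,-55,0,-118,-0.2],[0,0,0,-63,0,-136,-0.2],[0,0,0,-63,0,-136,-0.2],[0,0,0,-63,0,-136,-0.2]], force=40)

```text
time_s: 3.4
ee_pos: [552.7, 178.3, 181.3]
ee_rot: [-180.0, 25.0, 87.9]
force: [-0.3, -0.2, -4.2]
gripper_width: 52.7
gripper_force: 40.0
```

Run:
```python
from h import *
from scipy.spatial.transform import Slerp
q();s=state();T0=R.from_euler('xyz',s['ee_rot'],degrees=True)
for az in(10,17):
  T=tool(az,25);z=T.as_matrix()[:,2]
  print(az,row(np.array([560.8,-276.2,165])+19*z,T), (np.array([560.8,-276.2,165])+19*z).round(1), np.degrees((T0.inv()*T).magnitude()))
  for t in np.linspace(0,1,6):
    for fa in(110,122):
      W=R.from_euler('ZY',[29-67*t,fa],degrees=True).inv()*Slerp([0,1],R.concatenate([T0,T]))(t)*R.from_euler('z',-90,degrees=True)
      print(W.as_euler('ZYZ',degrees=True).round().tolist(),end=' ')
  print()
```

```text
3.4 q [28.8, 26.9, 85.6, -21.5, 81.6, 36.7] p [552.7, 178.3, 181.3] r [-180.0, 25.0, 87.9] F [-0.3, -0.2, -4.2] M [0.47, 0.07, -0.09] w 52.7 gf 40.0
10 [-29.2, 74.6, 80.1, -397.9, 41.3, 212.4] [ 577.8 -273.2  157. ] 113.30799484173573
[-21.0, 84.0, 36.0] [-22.0, 73.0, 40.0] [-14.0, 66.0, 37.0] [-16.0, 55.0, 41.0] [-1.0, 51.0, 33.0] [-1.0, 39.0, 34.0] [21.0, 41.0, 22.0] [29.0, 30.0, 13.0] [50.0, 39.0, 6.0] [64.0, 33.0, -11.0] [74.0, 44.0, -4.0] [87.0, 42.0, -21.0] 
17 [-26.6, 77.3, 73.1, -396.0, 40.8, 211.5] [ 577.3 -271.2  157. ] 109.68554823150694
[-21.0, 84.0, 36.0] [-22.0, 73.0, 40.0] [-13.0, 67.0, 36.0] [-15.0, 55.0, 39.0] [2.0, 52.0, 30.0] [2.0, 40.0, 29.0] [24.0, 44.0, 17.0] [32.0, 33.0, 8.0] [51.0, 44.0, 2.0] [63.0, 38.0, -14.0] [74.0, 51.0, -6.0] [84.0, 48.0, -22.0]
```

Request:
carry_out(commands=[[-29.2,74.6,80.1,-80,8,0,-0.2],[-29.2,74.6,80.1,-110,12,20,-0.2],[-29.2,74.6,80.1,-140,15,40,-0.2],[-29.2,74.6,80.1,-170,18,60,-0.2],[-29.2,74.6,80.1,-200,21,80,-0.2],[-29.2,74.6,80.1,-230,24,100,-0.2],[-29.2,74.6,80.1,-260,27,115,-0.2],[-29.2,74.6,80.1,-290,30,130,-0.2],[-29.2,74.6,80.1,-315,33,150,-0.2],[-29.2,74.6,80.1,-340,36,165,-0.2],[-29.2,74.6,80.1,-360,38,180,-0.2],[-29.2,74.6,80.1,-380,40,195,-0.2],[-29.2,74.6,80.1,-398,41.3,212,-0.2],[-29.2,74.6,80.1,-398,41.3,212,-0.2],[-29.2,74.6,80.1,-398,41.3,212,-0.2],[-29.2,74.6,80.1,-398,41.3,212,-0.2],[-29.2,74.6,80.1,-398,41.3,212,-0.2],[-29.2,74.6,80.1,-398,41.3,212,-0.2]])

```text
time_s: 5.2
ee_pos: [578.9, -272.7, 159.7]
ee_rot: [179.6, -65.1, 10.5]
force: [0.4, 0.0, -3.9]
gripper_width: 52.8
gripper_force: 40.0
```

Run:
```python
from h import *
q();T=tool(10,25);z=T.as_matrix()[:,2]
print(row(np.array([560.8,-276.2,152])+19*z,T))
c=np.hstack([grab_frame("top")[100:250,250:450,::-1],grab_frame("side")[180:330,220:420,::-1]])
cv2.imwrite("pics/hov.png",cv2.resize(c,(800,300)))
```

```text
5.2 q [-51.0, 24.8, 126.1, 102.7, 54.4, -58.6] p [578.9, -272.7, 159.7] r [179.6, -65.1, 10.5] F [0.4, 0.0, -3.9] M [-0.19, 1.24, -0.01] w 52.8 gf 40.0
[-0.1, -0.1, 0.2, -14.7, 0.2, 5.5]
```

View pics/hov.png

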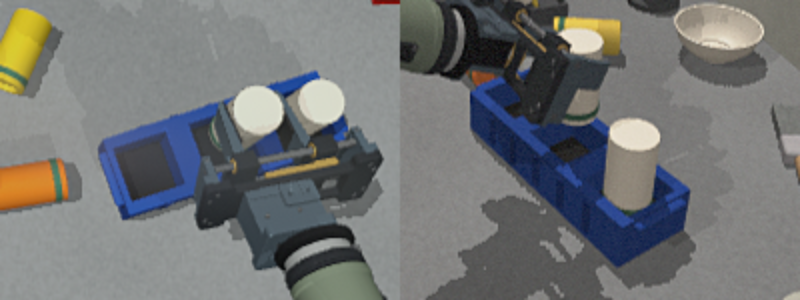

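The cup hangs upright over the middle pocket, with its top at about pixel (379,156) in the full top frame. The packed cup beside it is clear. I'll measure the lateral alignment from the cup tops before lowering.

Run:
```python
from h import *
im=grab_frame("top");hsv=cv2.cvtColor(im,cv2.COLOR_RGB2HSV)
m=((hsv[...,2]>185)&(hsv[...,1]<50)).astype(np.uint8);m[:125]=0;m[185:]=0;m[:,:350]=0;m[:,430:]=0
for k in cv2.findContours(m,0,1)[0]:
    if cv2.contourArea(k)>60:
        (c,r)=cv2.minEnclosingCircle(k);e=cv2.minAreaRect(k);print(c,r,e,"z196",ray("top",[e[0]],196)[0,:2].round(1),"z130",ray("top",[e[0]],130)[0,:2].round(1))
```

```text
(378.5, 155.0) 12.54003620147705 ((379.0, 154.5), (23.0, 24.0), 90.0) z196 [ 564.7 -273.5] z130 [ 582.  -296.9]
(410.41229248046875, 150.1842041015625) 11.631585121154785 ((410.50006103515625, 150.50003051757812), (22.62741470336914, 21.21320343017578), 45.0) z196 [ 571.8 -340.7] z130 [ 589.8 -370. ]
```

Request:
carry_out(commands=[[0,0,0,-1.6,1.9,-3.5,-0.2],[0,0,0,-1.6,1.9,-3.5,-0.2],[0,0,0,-10.7,1.9,0.7,-0.2],[0,0,0,-19.7,1.9,4.9,-0.2],[0,0,0,-28.8,1.9,9.1,-0.2],[0,0,0,-33.3,1.9,11.2,-0.2],[0,0,0,-37.8,1.9,13.3,-0.2],[0,0,0,-41,1.9,14.8,-0.2],[0,0,0,-41,1.9,14.8,-0.2],[0,0,0,-41,1.9,14.8,-0.2]])

```text
time_s: 6.35
ee_pos: [574.9, -275.8, 115.6]
ee_rot: [179.9, -65.1, 10.1]
force: [1.1, 0.0, -5.0]
gripper_width: 52.7
gripper_force: 40.0
```

Run:
```python
from h import *
q();im=grab_frame("top");hsv=cv2.cvtColor(im,cv2.COLOR_RGB2HSV)
m=((hsv[...,2]>185)&(hsv[...,1]<50)).astype(np.uint8);m[:125]=0;m[185:]=0;m[:,:350]=0;m[:,430:]=0
for k in cv2.findContours(m,0,1)[0]:
    if cv2.contourArea(k)>60:
        e=cv2.minAreaRect(k);print(e,ray("top",[e[0]],state()['ee_pos'][2]+36)[0].round(1))
```

```text
6.35 q [-51.6, 30.0, 128.0, 106.9, 56.5, -66.8] p [574.9, -275.8, 115.6] r [179.9, -65.1, 10.1] F [1.1, 0.0, -5.0] M [-0.24, 1.22, -0.0] w 52.7 gf 40.0
((373.5, 161.0), (23.0, 22.0), 0.0) [ 561.6 -275.8  151.8]
((410.50006103515625, 150.50003051757812), (22.62741470336914, 21.21320343017578), 45.0) [ 583.8 -360.4  151.8]
```

Request:
carry_out(commands=[[0,0,0,-0.5,0,0.2,-0.2],[0,0,0,-0.9,0,0.4,-0.2],[0,0,0,-1.4,0,0.6,-0.2],[0,0,0,-1.8,0,0.8,-0.2],[0,0,0,-2.3,0,1.1,-0.2],[0,0,0,-2.7,0,1.3,-0.2],[0,0,0,-2.7,0,1.3,-0.2]], force=18)

```text
time_s: 7.1
ee_pos: [574.9, -275.7, 112.3]
ee_rot: [179.9, -65.1, 10.1]
force: [-0.5, 1.3, -2.8]
gripper_width: 53.0
gripper_force: 18.0
```

Request:
carry_out(commands=[[0,0,0,-0.5,0,0.2,-0.2],[0,0,0,-0.9,0,0.4,-0.2],[0,0,0,-1.4,0,0.6,-0.2],[0,0,0,-1.8,0,0.8,-0.2],[0,0,0,-2.3,0,1.1,-0.2],[0,0,0,-2.7,0,1.3,-0.2],[0,0,0,-2.7,0,1.3,-0.2]])

```text
time_s: 7.8
ee_pos: [574.9, -275.7, 109.3]
ee_rot: [179.9, -65.1, 10.1]
force: [0.2, -0.5, -3.1]
gripper_width: 53.2
gripper_force: 18.0
```

Request:
carry_out(commands=[[0,0,0,-0.5,0,0.2,-0.2],[0,0,0,-0.9,0,0.4,-0.2],[0,0,0,-1.4,0,0.6,-0.2],[0,0,0,-1.8,0,0.8,-0.2],[0,0,0,-2.3,0,1.1,-0.2],[0,0,0,-2.7,0,1.3,-0.2],[0,0,0,-2.7,0,1.3,-0.2]])

```text
time_s: 8.5
ee_pos: [574.9, -275.7, 106.3]
ee_rot: [179.9, -65.1, 10.1]
force: [0.2, 0.7, -4.2]
gripper_width: 53.0
gripper_force: 18.0
```

Request:
carry_out(commands=[[0,0,0,-0.5,0,0.2,-0.2],[0,0,0,-0.9,0,0.4,-0.2],[0,0,0,-1.4,0,0.6,-0.2],[0,0,0,-1.8,0,0.8,-0.2],[0,0,0,-1.8,0,0.8,-0.2]])

```text
time_s: 9.0
ee_pos: [574.9, -275.7, 104.3]
ee_rot: [179.9, -65.1, 10.1]
force: [-0.1, 0.1, -4.2]
gripper_width: 53.1
gripper_force: 18.0
```

Request:
carry_out(commands=[[0,0,0,-0.5,0,0.2,-0.2],[0,0,0,-0.9,0,0.4,-0.2],[0,0,0,-1.4,0,0.6,-0.2],[0,0,0,-1.8,0,0.8,-0.2],[0,0,0,-1.8,0,0.8,-0.2]])

```text
time_s: 9.5
ee_pos: [574.9, -275.7, 102.4]
ee_rot: [179.9, -65.1, 10.1]
force: [-0.4, -0.9, -3.4]
gripper_width: 53.2
gripper_force: 18.0
```

Request:
carry_out(commands=[[0,0,0,-0.5,0,0.2,-0.2],[0,0,0,-0.9,0,0.4,-0.2],[0,0,0,-1.4,0,0.6,-0.2],[0,0,0,-1.8,0,0.8,-0.2],[0,0,0,-1.8,0,0.8,-0.2]])

```text
time_s: 10.0
ee_pos: [574.9, -275.7, 100.4]
ee_rot: [179.9, -65.1, 10.1]
force: [-0.5, -0.1, -4.7]
gripper_width: 52.9
gripper_force: 18.0
```

Request:
carry_out(commands=[[0,0,0,-0.5,0,0.2,-0.2],[0,0,0,-0.9,0,0.4,-0.2],[0,0,0,-1.4,0,0.6,-0.2],[0,0,0,-1.8,0,0.8,-0.2],[0,0,0,-1.8,0,0.8,-0.2]])

```text
time_s: 10.5
ee_pos: [574.8, -275.7, 98.4]
ee_rot: [179.9, -65.1, 10.1]
force: [1.1, -1.4, -4.5]
gripper_width: 53.5
gripper_force: 18.0
```

Request:
carry_out(commands=[[0,0,0,-0.5,0,0.2,-0.2],[0,0,0,-0.9,0,0.4,-0.2],[0,0,0,-1.4,0,0.6,-0.2],[0,0,0,-1.8,0,0.8,-0.2],[0,0,0,-1.8,0,0.8,-0.2]])

```text
time_s: 11.0
ee_pos: [574.8, -275.7, 96.5]
ee_rot: [179.9, -65.1, 10.1]
force: [-0.3, 0.3, -4.1]
gripper_width: 52.7
gripper_force: 18.0
```

Request:
carry_out(commands=[[0,0,0,-0.5,0,0.2,-0.2],[0,0,0,-0.9,0,0.4,-0.2],[0,0,0,-1.4,0,0.6,-0.2],[0,0,0,-1.8,0,0.8,-0.2],[0,0,0,-1.8,0,0.8,-0.2]])

```text
time_s: 11.5
ee_pos: [574.8, -275.7, 94.5]
ee_rot: [179.9, -65.1, 10.1]
force: [0.2, 0.1, -5.0]
gripper_width: 53.2
gripper_force: 18.0
```

Request:
carry_out(commands=[[0,0,0,-0.5,0,0.2,-0.2],[0,0,0,-0.9,0,0.4,-0.2],[0,0,0,-1.4,0,0.6,-0.2],[0,0,0,-1.8,0,0.8,-0.2],[0,0,0,-1.8,0,0.8,-0.2]])

```text
time_s: 12.0
ee_pos: [574.7, -275.8, 92.5]
ee_rot: [179.9, -65.1, 10.1]
force: [0.7, -0.4, -4.4]
gripper_width: 53.3
gripper_force: 18.0
```

Request:
carry_out(commands=[[0,0,0,-0.5,0,0.2,-0.2],[0,0,0,-0.9,0,0.4,-0.2],[0,0,0,-1.4,0,0.6,-0.2],[0,0,0,-1.8,0,0.8,-0.2],[0,0,0,-1.8,0,0.8,-0.2]])

```text
time_s: 12.5
ee_pos: [574.7, -275.7, 90.6]
ee_rot: [179.9, -65.1, 10.1]
force: [-0.4, -0.2, -3.1]
gripper_width: 53.3
gripper_force: 18.0
```

Request:
carry_out(commands=[[0,0,0,-0.5,0,0.2,-0.2],[0,0,0,-0.9,0,0.4,-0.2],[0,0,0,-1.4,0,0.6,-0.2],[0,0,0,-1.8,0,0.8,-0.2],[0,0,0,-1.8,0,0.8,-0.2]])

```text
time_s: 13.0
ee_pos: [574.8, -275.8, 88.9]
ee_rot: [179.9, -65.1, 10.1]
force: [-0.3, -0.0, -2.8]
gripper_width: 53.0
gripper_force: 18.0
```

Request:
carry_out(commands=[[0,0,0,-0.5,0,0.2,-0.2],[0,0,0,-0.9,0,0.4,-0.2],[0,0,0,-0.9,0,0.4,-0.2]])

```text
time_s: 13.3
ee_pos: [575.0, -275.7, 88.9]
ee_rot: [179.8, -65.2, 10.2]
force: [-3.4, -0.2, 3.7]
gripper_width: 53.4
gripper_force: 18.0
```

Contact: the force on the tool rose from about -4 N to +3.7 N and the TCP stopped at 88.9 mm. I'll ease off 1 mm, open and back away.

Request:
carry_out(commands=[[0,0,0,0.7,0,-0.3,-0.2],[0,0,0,0.7,0,-0.3,-0.2],[0,0,0,0.7,0,-0.3,0.25],[0,0,0,0.7,0,-0.3,0.4],[0,0,0,0.7,0,-0.3,0.54],[0,0,0,0.7,0,-0.3,0.54],[0,0,0,0.7,0,-0.3,0.54],[0,0,0,0.7,0,-10,0.54],[0,0,0,0.7,0,-30,0.54],[0,0,0,0.7,0,-60,0.54],[0,0,0,0.7,0,-100,0.54],[0,0,0,20,0,-130,0.54],[0,0,0,60,0,-150,0.54],[0,0,0,100,0,-160,0.54],[0,0,0,100,0,-160,0.54]])

```text
time_s: 14.8
ee_pos: [473.7, -295.1, 251.9]
ee_rot: [178.4, -65.4, 11.4]
force: [0.2, -1.2, -1.1]
gripper_width: 70.4
gripper_force: 0.0
```

Run:
```python
from h import *
from scipy.spatial.transform import Slerp
q();s=state();T0=R.from_euler('xyz',s['ee_rot'],degrees=True)
T=tool(87.9,52,False);z=T.as_matrix()[:,2];x=T.as_matrix()[:,0];print(T.as_matrix().round(2).tolist())
g=np.array([640.1,155,50])-22*np.array([.037,.999,0]);tcp=g+19*z;print(g,tcp)
print(row(tcp-110*z+[0,0,60],T),row(tcp-110*z,T),row(tcp,T),np.degrees((T0.inv()*T).magnitude()))
for t in np.linspace(0,1,6):
    for fa in(110,122):
      W=R.from_euler('ZY',[-51+60*t,fa],degrees=True).inv()*Slerp([0,1],R.concatenate([T0,T]))(t)*R.from_euler('z',-90,degrees=True)
      print(W.as_euler('ZYZ',degrees=True).round().tolist(),end=' ')
c=np.hstack([grab_frame("top")[100:250,130:430,::-1],grab_frame("side")[150:300,200:400,::-1]])
cv2.imwrite("pics/rel.png",cv2.resize(c,(800,240)))
```

```text
14.8 q [-65.2, 12.4, 125.6, 83.3, 62.1, -43.7] p [473.7, -295.1, 251.9] r [178.4, -65.4, 11.4] F [0.2, -1.2, -1.1] M [-0.15, 0.67, -0.02] w 70.4 gf 0.0
[[0.03, 1.0, 0.02], [0.79, -0.04, 0.62], [0.62, -0.0, -0.79]]
[639.286 133.022  50.   ] [639.71464228 144.71171187  35.02779568]
[62.0, -22.5, -48.2, 33.8, -338.9, 232.7] [62.0, -22.5, -48.2, -20.7, -339.6, 257.7] [62.0, -22.5, -48.2, -92.9, -406.8, 306.4] 81.69199509976276
[73.0, 56.0, -9.0] [82.0, 53.0, -23.0] [67.0, 57.0, -10.0] [75.0, 53.0, -24.0] [60.0, 58.0, -9.0] [68.0, 53.0, -22.0] [53.0, 60.0, -8.0] [60.0, 54.0, -20.0] [47.0, 63.0, -6.0] [52.0, 56.0, -17.0] [41.0, 68.0, -4.0] [45.0, 59.0, -13.0]
```

View pics/rel.png

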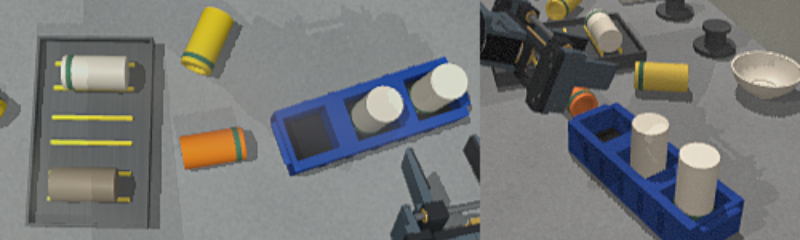

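Cup B stands in the middle pocket (crop (375,105)), with the packed cup undisturbed beside it. Cup A is still in its lane at (95,72). I'll go to cup A now.

Request:
carry_out(commands=[[62,-22.5,-48.2,34,-339,233,0.54],[62,-22.5,-48.2,34,-339,233,0.54],[62,-22.5,-48.2,34,-339,233,0.54],[62,-22.5,-48.2,34,-339,233,0.54],[62,-22.5,-48.2,34,-339,233,0.54],[62,-22.5,-48.2,34,-339,233,0.54],[62,-22.5,-48.2,34,-339,233,0.54],[62,-22.5,-48.2,34,-339,233,0.54],[62,-22.5,-48.2,34,-339,233,0.54],[62,-22.5,-48.2,34,-339,233,0.54],[62,-22.5,-48.2,34,-339,233,0.54],[62,-22.5,-48.2,7,-339,245,0.54],[62,-22.5,-48.2,-20,-340,258,0.54],[62,-22.5,-48.2,-20,-340,258,0.54],[62,-22.5,-48.2,-20,-340,258,0.54],[62,-22.5,-48.2,-20,-340,258,0.54]], force=40)

```text
time_s: 16.5
ee_pos: [636.5, 79.9, 120.0]
ee_rot: [-179.6, -38.6, 87.6]
force: [-0.6, -0.3, -0.2]
gripper_width: 70.2
gripper_force: 0.0
```

Run:
```python
from h import *
q()
T=tool(87.9,52,False);z=T.as_matrix()[:,2];print(row(np.array([639.3,133,50])+19*z,T))
im=grab_frame("top");cv2.imwrite("pics/preA.png",cv2.resize(im[100:240,130:280,::-1],(600,560)))
```

```text
16.5 q [-12.6, 32.2, 92.6, 40.9, 69.6, -30.1] p [636.5, 79.9, 120.0] r [-179.6, -38.6, 87.6] F [-0.6, -0.3, -0.2] M [-0.46, 0.06, -0.02] w 70.2 gf 0.0
[-0.2, -0.6, -0.2, -2.4, 1.3, 106.9]
```

View pics/preA.png

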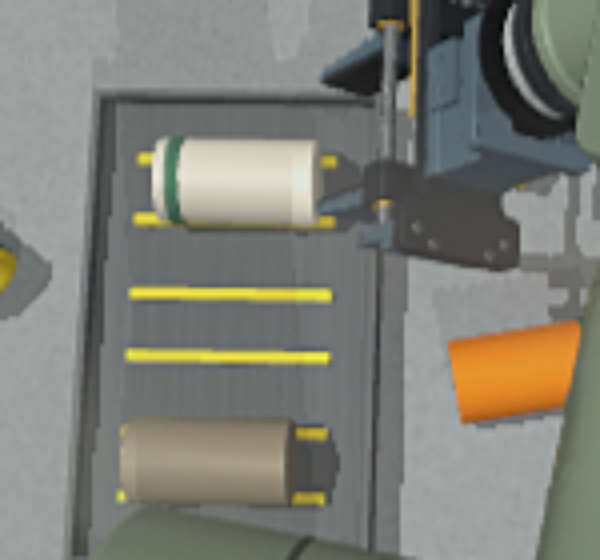

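The fingertips (crop (325,75) and (322,207)) straddle cup A's lane from its closed end. The lane ridges give x≈639.6 at the grasp, which agrees with the plan. Descending now.

Request:
carry_out(commands=[[-0.2,-0.6,-0.2,-2.4,1.3,40,0.54],[-0.2,-0.6,-0.2,-2.4,1.3,75,0.54],[-0.2,-0.6,-0.2,-2.4,1.3,95,0.54],[-0.2,-0.6,-0.2,-2.4,1.3,107,0.54],[-0.2,-0.6,-0.2,-2.4,1.3,107,0.54],[-0.2,-0.6,-0.2,-2.4,1.3,107,0.54],[-0.2,-0.6,-0.2,-2.4,1.3,107,-0.2],[-0.2,-0.6,-0.2,-2.4,1.3,107,-0.2],[-0.2,-0.6,-0.2,-2.4,1.3,107,-0.2],[-0.2,-0.6,-0.2,-2.4,1.3,107,-0.2],[-0.2,-0.6,-0.2,-2.4,1.3,107,-0.2],[-0.2,-0.6,-0.2,-2.4,1.3,107,-0.2]], force=40)

```text
time_s: 17.75
ee_pos: [639.6, 144.6, 34.5]
ee_rot: [-179.9, -38.0, 87.9]
force: [-1.2, -4.3, 5.4]
gripper_width: 52.8
gripper_force: 40.0
```

Run:
```python
from h import *
q();T=tool(87.9,52);print(row(state()['ee_pos']+[0,0,150],T))
```

```text
17.75 q [-6.6, 37.2, 97.7, 46.0, 58.6, -34.2] p [639.6, 144.6, 34.5] r [-179.9, -38.0, 87.9] F [-1.2, -4.3, 5.4] M [-0.47, 0.21, 0.1] w 52.8 gf 40.0
[-0.1, -0.0, 0.0, 92.4, -0.2, -118.2]
```

Request:
carry_out(commands=[[0,0,0,15,0,-19,-0.2],[0,0,0,40,0,-51,-0.2],[0,0,0,65,0,-83,-0.2],[0,0,0,92,0,-118,-0.2],[0,0,0,104,0,-134,-0.2],[0,0,0,104,0,-134,-0.2],[0,0,0,104,0,-134,-0.2]])

```text
time_s: 18.45
ee_pos: [638.7, 144.5, 201.5]
ee_rot: [-179.7, -37.9, 87.8]
force: [0.1, 0.7, -3.3]
gripper_width: 52.9
gripper_force: 40.0
```

Run:
```python
from h import *
from scipy.spatial.transform import Slerp
q();s=state();T0=R.from_euler('xyz',s['ee_rot'],degrees=True)
for az in(-60,-73,-85):
  T=tool(az,38,True);z=T.as_matrix()[:,2];p=np.array([532.1,-180.1,165])+19*z
  print(az,row(p,T),p.round(1),np.degrees((T0.inv()*T).magnitude()))
  P=s['ee_pos']
  for t in np.linspace(0,1,6):
    Tt=Slerp([0,1],R.concatenate([T0,T]))(t);w=P+(p-P)*t-230*Tt.as_matrix()[:,2];j1=np.degrees(np.arctan2(w[1],w[0]))
    for fa in(115,):
      W=R.from_euler('ZY',[j1,fa],degrees=True).inv()*Tt*R.from_euler('z',-90,degrees=True)
      print(int(j1),W.as_euler('ZYZ',degrees=True).round().tolist(),end=' ')
  print()
```

```text
18.45 q [-6.6, 27.1, 88.2, 39.8, 73.2, -19.4] p [638.7, 144.5, 201.5] r [-179.7, -37.9, 87.8] F [0.1, 0.7, -3.3] M [-0.83, 0.05, 0.05] w 52.9 gf 40.0
-60 [-4.6, -87.5, -35.1, -298.6, -87.1, -171.1] [ 539.6 -193.1  153.3] 94.36933338242217
0 [41.0, 69.0, -14.0] 0 [23.0, 64.0, -15.0] 0 [4.0, 59.0, -13.0] 0 [-16.0, 55.0, -9.0] -1 [-38.0, 52.0, -4.0] -4 [-60.0, 48.0, 1.0] 
-73 [-2.9, -89.1, -20.9, -299.8, -90.1, -172.0] [ 536.5 -194.4  153.3] 91.54379427701075
0 [41.0, 69.0, -14.0] 0 [22.0, 65.0, -11.0] 0 [3.0, 62.0, -7.0] 0 [-18.0, 60.0, -1.0] 0 [-38.0, 60.0, 5.0] -2 [-59.0, 60.0, 10.0] 
-85 [-1.2, -89.8, -7.7, -300.4, -93.2, -172.5] [ 533.4 -195.   153.3] 90.16880322615474
0 [41.0, 69.0, -14.0] 0 [22.0, 66.0, -9.0] 0 [2.0, 64.0, -2.0] 0 [-18.0, 64.0, 6.0] 0 [-37.0, 67.0, 12.0] -1 [-56.0, 70.0, 17.0]
```

Request:
carry_out(commands=[[-1.2,-89.8,-7.7,-25,-8,-14,-0.2],[-1.2,-89.8,-7.7,-55,-17,-31,-0.2],[-1.2,-89.8,-7.7,-85,-26,-49,-0.2],[-1.2,-89.8,-7.7,-115,-36,-66,-0.2],[-1.2,-89.8,-7.7,-145,-45,-83,-0.2],[-1.2,-89.8,-7.7,-175,-54,-100,-0.2],[-1.2,-89.8,-7.7,-205,-63,-117,-0.2],[-1.2,-89.8,-7.7,-235,-73,-135,-0.2],[-1.2,-89.8,-7.7,-265,-82,-152,-0.2],[-1.2,-89.8,-7.7,-285,-88,-163,-0.2],[-1.2,-89.8,-7.7,-300,-93,-172,-0.2],[-1.2,-89.8,-7.7,-300,-93,-172,-0.2],[-1.2,-89.8,-7.7,-300,-93,-172,-0.2],[-1.2,-89.8,-7.7,-300,-93,-172,-0.2],[-1.2,-89.8,-7.7,-300,-93,-172,-0.2]])

```text
time_s: 19.95
ee_pos: [535.2, -193.9, 154.8]
ee_rot: [179.7, 51.8, 94.7]
force: [0.3, -0.6, -2.9]
gripper_width: 52.6
gripper_force: 40.0
```

```bash
cat > cups.py <<'E'
from h import *
q();s=state();im=grab_frame("top");hsv=cv2.cvtColor(im,cv2.COLOR_RGB2HSV)
m=((hsv[...,2]>185)&(hsv[...,1]<50)).astype(np.uint8);m[:125]=0;m[200:]=0;m[:,:300]=0;m[:,430:]=0
zt=s['ee_pos'][2]-19*R.from_euler('xyz',s['ee_rot'],degrees=True).as_matrix()[2,2]+28
for k in cv2.findContours(m,0,1)[0]:
    if cv2.contourArea(k)>60:
        e=cv2.minAreaRect(k);print(np.round(e[0],1),np.round(e[1],1),ray("top",[e[0]],zt)[0].round(1),ray("top",[e[0]],125)[0].round(1))
T=R.from_euler('xyz',s['ee_rot'],degrees=True)
print("world x,y,z in tool",T.inv().as_matrix().T.round(3).tolist(), "fix rot",np.degrees((T.inv()*tool(-85,38,True)).as_rotvec()).round(1))
E
python3 cups.py
python3 - <<'E'
from h import *
c=np.hstack([grab_frame("top")[100:250,250:450,::-1],grab_frame("side")[150:300,200:400,::-1]])
cv2.imwrite("pics/hovA.png",cv2.resize(c,(800,300)))
E
```

```text
19.95 q [6.4, 24.4, 111.6, -60.6, 64.4, 39.8] p [535.2, -193.9, 154.8] r [179.7, 51.8, 94.7] F [0.3, -0.6, -2.9] M [0.84, 0.09, 0.0] w 52.6 gf 40.0
[336.5 170. ] [24. 21.] [ 533.6 -182.2  194.6] [ 548.9 -198.3  125. ]
[370.  164.5] [21. 22.] [ 543.8 -253.4  194.6] [ 560.  -276.1  125. ]
[410. 150.] [22. 22.] [ 573.4 -340.4  194.6] [ 592.3 -371.2  125. ]
world x,y,z in tool [[-0.051, 0.996, 0.071], [0.616, 0.087, -0.783], [-0.786, 0.004, -0.618]] fix rot [ 0.1 -0.2 -0.2]
```

View pics/hovA.png

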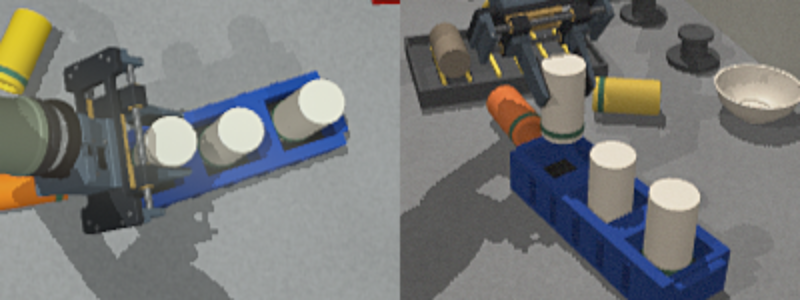

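Cup A hangs upright with its mouth down over the end pocket (crop (172,140)), about 2 mm off centre in x. I'll correct that and lower it to just above the highest possible floor, then feel for contact.

Request:
carry_out(commands=[[0,0,0,0.1,-2,-0.1,-0.2],[0,0,0,8,-2,6,-0.2],[0,0,0,16,-2,12.5,-0.2],[0,0,0,24,-2,19,-0.2],[0,0,0,30,-2,23.5,-0.2],[0,0,0,34,-2,26.5,-0.2],[0,0,0,37,-2,29,-0.2],[0,0,0,37,-2,29,-0.2],[0,0,0,37,-2,29,-0.2]])

```text
time_s: 21.0
ee_pos: [532.6, -194.3, 107.4]
ee_rot: [179.8, 51.9, 94.9]
force: [-0.1, 1.0, -3.2]
gripper_width: 52.6
gripper_force: 40.0
```

```bash
python3 cups.py
```

```text
21.0 q [6.4, 28.3, 114.3, -63.7, 61.4, 46.4] p [532.6, -194.3, 107.4] r [179.8, 51.9, 94.9] F [-0.1, 1.0, -3.2] M [0.81, 0.13, 0.01] w 52.6 gf 40.0
[332. 176.] [22. 20.] [ 530.6 -182.3  147.1] [ 535.  -187.1  125. ]
[370.  164.5] [21. 22.] [ 554.9 -268.9  147.1] [ 560.  -276.1  125. ]
[410. 150.] [22. 22.] [ 586.3 -361.4  147.1] [ 592.3 -371.2  125. ]
world x,y,z in tool [[-0.052, 0.996, 0.07], [0.615, 0.087, -0.784], [-0.787, 0.002, -0.617]] fix rot [ 0.1 -0.1 -0.1]
```

Request:
carry_out(commands=[[0,0,0,0.4,0,0.3,-0.2],[0,0,0,0.8,0,0.6,-0.2],[0,0,0,1.2,0,0.9,-0.2],[0,0,0,1.6,0,1.2,-0.2],[0,0,0,2.0,0,1.5,-0.2],[0,0,0,2.4,0,1.8,-0.2],[0,0,0,2.4,0,1.8,-0.2]], force=18)

```text
time_s: 21.75
ee_pos: [532.4, -194.2, 104.1]
ee_rot: [179.9, 51.9, 94.9]
force: [0.8, -0.2, -2.7]
gripper_width: 53.0
gripper_force: 18.0
```

Request:
carry_out(commands=[[0,0,0,0.4,0,0.3,-0.2],[0,0,0,0.8,0,0.6,-0.2],[0,0,0,1.2,0,0.9,-0.2],[0,0,0,1.6,0,1.2,-0.2],[0,0,0,1.6,0,1.2,-0.2]])

```text
time_s: 22.25
ee_pos: [532.4, -194.2, 102.2]
ee_rot: [179.9, 51.9, 94.9]
force: [0.3, -0.1, -3.2]
gripper_width: 53.0
gripper_force: 18.0
```

Request:
carry_out(commands=[[0,0,0,0.4,0,0.3,-0.2],[0,0,0,0.8,0,0.6,-0.2],[0,0,0,1.2,0,0.9,-0.2],[0,0,0,1.6,0,1.2,-0.2],[0,0,0,1.6,0,1.2,-0.2]])

```text
time_s: 22.75
ee_pos: [532.4, -194.2, 100.2]
ee_rot: [179.9, 51.9, 94.9]
force: [-0.5, 0.2, -2.6]
gripper_width: 53.0
gripper_force: 18.0
```

Request:
carry_out(commands=[[0,0,0,0.4,0,0.3,-0.2],[0,0,0,0.8,0,0.6,-0.2],[0,0,0,1.2,0,0.9,-0.2],[0,0,0,1.6,0,1.2,-0.2],[0,0,0,1.6,0,1.2,-0.2]])

```text
time_s: 23.25
ee_pos: [532.4, -194.1, 98.2]
ee_rot: [179.9, 51.9, 94.9]
force: [0.4, -0.3, -3.0]
gripper_width: 53.2
gripper_force: 18.0
```

Request:
carry_out(commands=[[0,0,0,0.4,0,0.3,-0.2],[0,0,0,0.8,0,0.6,-0.2],[0,0,0,1.2,0,0.9,-0.2],[0,0,0,1.6,0,1.2,-0.2],[0,0,0,1.6,0,1.2,-0.2]])

```text
time_s: 23.75
ee_pos: [532.4, -194.1, 96.2]
ee_rot: [179.9, 51.9, 94.9]
force: [-0.2, 0.3, -2.8]
gripper_width: 53.3
gripper_force: 18.0
```

Request:
carry_out(commands=[[0,0,0,0.4,0,0.3,-0.2],[0,0,0,0.8,0,0.6,-0.2],[0,0,0,1.2,0,0.9,-0.2],[0,0,0,1.6,0,1.2,-0.2],[0,0,0,1.6,0,1.2,-0.2]])

```text
time_s: 24.25
ee_pos: [532.4, -194.0, 94.2]
ee_rot: [179.9, 51.9, 94.9]
force: [0.3, -0.4, -2.0]
gripper_width: 52.8
gripper_force: 18.0
```

Request:
carry_out(commands=[[0,0,0,0.4,0,0.3,-0.2],[0,0,0,0.8,0,0.6,-0.2],[0,0,0,1.2,0,0.9,-0.2],[0,0,0,1.6,0,1.2,-0.2],[0,0,0,1.6,0,1.2,-0.2]])

```text
time_s: 24.75
ee_pos: [532.4, -194.0, 92.2]
ee_rot: [179.9, 51.9, 94.9]
force: [0.7, 0.9, -3.2]
gripper_width: 53.0
gripper_force: 18.0
```

Request:
carry_out(commands=[[0,0,0,0.4,0,0.3,-0.2],[0,0,0,0.8,0,0.6,-0.2],[0,0,0,1.2,0,0.9,-0.2],[0,0,0,1.6,0,1.2,-0.2],[0,0,0,1.6,0,1.2,-0.2]])

```text
time_s: 25.25
ee_pos: [532.4, -194.0, 90.2]
ee_rot: [179.9, 51.9, 94.9]
force: [0.1, 0.0, -1.6]
gripper_width: 52.7
gripper_force: 18.0
```

Request:
carry_out(commands=[[0,0,0,0.4,0,0.3,-0.2],[0,0,0,0.8,0,0.6,-0.2],[0,0,0,1.2,0,0.9,-0.2],[0,0,0,1.2,0,0.9,-0.2]])

```text
time_s: 25.65
ee_pos: [532.4, -193.9, 88.7]
ee_rot: [179.9, 51.9, 94.9]
force: [-1.0, 0.5, -1.4]
gripper_width: 52.8
gripper_force: 18.0
```

Request:
carry_out(commands=[[0,0,0,0.4,0,0.3,-0.2],[0,0,0,0.8,0,0.6,-0.2],[0,0,0,1.2,0,0.9,-0.2],[0,0,0,1.2,0,0.9,-0.2]])

```text
time_s: 26.05
ee_pos: [532.4, -193.9, 87.2]
ee_rot: [179.9, 51.9, 94.9]
force: [0.4, 0.5, -2.5]
gripper_width: 52.9
gripper_force: 18.0
```

Request:
carry_out(commands=[[0,0,0,0.4,0,0.3,-0.2],[0,0,0,0.8,0,0.6,-0.2],[0,0,0,1.2,0,0.9,-0.2],[0,0,0,1.2,0,0.9,-0.2]])

```text
time_s: 26.45
ee_pos: [532.4, -193.8, 85.7]
ee_rot: [179.9, 51.9, 94.9]
force: [0.7, -0.8, -2.2]
gripper_width: 52.9
gripper_force: 18.0
```

Request:
carry_out(commands=[[0,0,0,0.4,0,0.3,-0.2],[0,0,0,0.8,0,0.6,-0.2],[0,0,0,1.2,0,0.9,-0.2],[0,0,0,1.2,0,0.9,-0.2]])

```text
time_s: 26.85
ee_pos: [532.4, -193.8, 84.1]
ee_rot: [179.9, 51.9, 94.9]
force: [-0.6, -0.2, -4.2]
gripper_width: 52.9
gripper_force: 18.0
```

Request:
carry_out(commands=[[0,0,0,0.4,0,0.3,-0.2],[0,0,0,0.8,0,0.6,-0.2],[0,0,0,1.2,0,0.9,-0.2],[0,0,0,1.2,0,0.9,-0.2]])

```text
time_s: 27.25
ee_pos: [532.4, -193.8, 82.7]
ee_rot: [179.9, 51.9, 94.9]
force: [-0.7, -0.5, -2.6]
gripper_width: 52.9
gripper_force: 18.0
```

Request:
carry_out(commands=[[0,0,0,0.4,0,0.3,-0.2],[0,0,0,0.8,0,0.6,-0.2],[0,0,0,0.8,0,0.6,-0.2]])

```text
time_s: 27.55
ee_pos: [532.4, -193.8, 81.7]
ee_rot: [179.9, 51.9, 94.9]
force: [0.7, -0.5, -2.9]
gripper_width: 52.8
gripper_force: 18.0
```

Request:
carry_out(commands=[[0,0,0,0.4,0,0.3,-0.2],[0,0,0,0.8,0,0.6,-0.2],[0,0,0,0.8,0,0.6,-0.2]])

```text
time_s: 27.85
ee_pos: [532.5, -193.8, 81.1]
ee_rot: [179.8, 52.0, 94.9]
force: [-0.9, 0.9, 0.1]
gripper_width: 52.9
gripper_force: 18.0
```

Request:
carry_out(commands=[[0,0,0,0.3,0,0.3,-0.2],[0,0,0,0.3,0,0.3,-0.2]])

```text
time_s: 28.05
ee_pos: [532.5, -194.0, 81.1]
ee_rot: [179.8, 52.0, 94.8]
force: [-1.4, 1.6, 3.5]
gripper_width: 53.1
gripper_force: 18.0
```

Contact: the force went from -2.9 N to +3.5 N and z stopped at 81.1 mm. Easing off, releasing and backing away.

Request:
carry_out(commands=[[0,0,0,-0.5,0,-0.4,-0.2],[0,0,0,-0.5,0,-0.4,-0.2],[0,0,0,-0.5,0,-0.4,0.25],[0,0,0,-0.5,0,-0.4,0.4],[0,0,0,-0.5,0,-0.4,0.54],[0,0,0,-0.5,0,-0.4,0.54],[0,0,0,-0.5,0,-0.4,0.54],[0,0,0,-0.5,0,-10,0.54],[0,0,0,-0.5,0,-30,0.54],[0,0,0,-0.5,0,-60,0.54],[0,0,0,-0.5,0,-95,0.54],[0,0,0,-0.5,0,-120,0.54],[0,0,0,-20,0,-140,0.54],[0,0,0,-40,0,-150,0.54],[0,0,0,-40,0,-150,0.54],[0,0,0,-40,0,-150,0.54]])

```text
time_s: 29.65
ee_pos: [523.9, -100.4, 204.3]
ee_rot: [179.8, 51.8, 94.8]
force: [0.1, -0.4, -0.2]
gripper_width: 70.3
gripper_force: 0.0
```

```bash
python3 cups.py
python3 - <<'E'
from h import *
c=np.hstack([grab_frame("top")[100:250,130:430,::-1],grab_frame("side")[150:300,180:380,::-1]])
cv2.imwrite("pics/end.png",cv2.resize(c,(800,240)))
E
```

```text
29.65 q [16.7, 21.4, 107.2, -52.9, 74.9, 37.7] p [523.9, -100.4, 204.3] r [179.8, 51.8, 94.8] F [0.1, -0.4, -0.2] M [0.44, 0.12, 0.07] w 70.3 gf 0.0
[328. 178.] [22. 22.] [ 507.1 -153.3  244.1] [ 530.6 -177.7  125. ]
[370.  164.5] [21. 22.] [ 532.3 -237.3  244.1] [ 560.  -276.1  125. ]
[410. 150.] [22. 22.] [ 559.8 -318.5  244.1] [ 592.3 -371.2  125. ]
world x,y,z in tool [[-0.052, 0.996, 0.07], [0.616, 0.087, -0.783], [-0.786, 0.002, -0.618]] fix rot [ 0.1 -0.2 -0.1]
```

View pics/end.png

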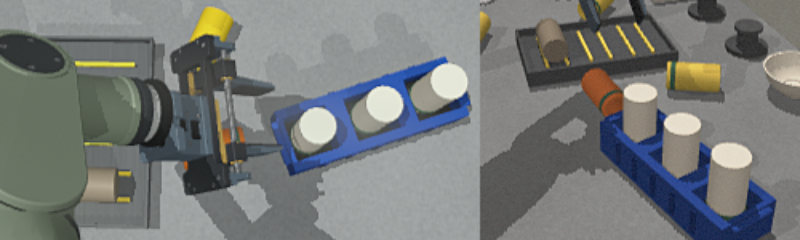

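The three cups stand upright in the tote's three pockets (crop (317,130), (380,108) and (440,85)). The blank is still in its lane and the hand is clear.

```bash
python3 -c "
from workcell import workorder
print(workorder.job_done())"
```

```text
the job is handed in; nothing more can be done
None
```

Both finished cups now stand mouth down in the tote's two empty pockets, each set down by feel at a measured force change of under 10 N; the blank and the packed cup were left in place, and the job was handed in at about 30 s.

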